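Set up the potter's wheel with the trimming chuck that fits its pins

ROBOT

A 6-joint arm with a two-finger parallel gripper is mounted at the origin on the work surface. World frame = base frame: x ahead of the robot, y to its left, z up, the work surface at z = 0. Lengths are in mm, angles in rad, forces in N, time in s.
With the tool pointing down it reaches from about 275 to 750 mm from the base axis. Payload 10.2 kg.
Tool frame: the origin (TCP) lies on the centre line of the jaws, within the pads' length; the fingertips stand 17 mm ahead of it and the grasp point (between the pads) lies 2 mm behind it; z points along the fingers, y is the line along which they close (so a half turn about z gives the same grasp; the last joint's range is limited). The gripper opens to 85 mm and grips with 20 to 120 N. Pads are 22 mm wide; open, the fingers measure 114 mm over their backs; the gripper's body (76 mm by 85 mm) begins 54 mm behind the grasp point. The pads swing forward as they close: fully open they stand 13 mm farther back than shut.
Start: joints at [-0.223, 0.313, 1.498, -0, 1.331, -0.223], TCP at [525.006, -0.014, 248.294] pointing down, gripper open.
Joint ranges: [-2.94, 2.94], [-0.97, 2.17], [0.19, 2.56], [-1.23, 4.37], [0.02, 3.11], [-2.88, 2.88]. Speed limits (rad/s): [2.39, 2.39, 3.01, 3.14, 3.14, 3.14].

INTERFACE

Orientations are given as a unit quaternion [w, x, y, z].
In Python, from rig import ctrl gives the robot as it stands. The module is installed in compiled form; this text tells all that it offers.
- The arm moves only by the shell command python3 -m jog 'ROWS' [FORCE]. ROWS is JSON, a list of rows, each an object with "delta_pos": the shift along the world's x, y, z in mm, a list of three; "angular": the turn, a rotation vector about the world's x, y, z in rad, a list of three; "fingers": the opening, from 0 (shut) to 1 (fully open). In form: [{"delta_pos": [tx, ty, tz], "angular": [rx, ry, rz], "fingers": fingers}, ...]. A call has 1 to 10 rows; each row is the pose to reach, as a shift and turn from the pose commanded when the call began; what a row does not reach only later rows make up. A row lasts 1/8 s, in which the tool goes at most 62.5 mm and 10.7 degrees, less where a joint would pass 70% of its speed; a pose out of reach is approached as far as the arm can. A call with a gripper value outside its range is refused whole. The fingers move at their own pace and stop on an object; FORCE is the grip in N (left out, the last holds). Time passes only in rows, so rows that repeat a pose let the fingers close. It gives the time, the measured TCP pose, the force, the opening and the grip force at its end, in the units of the state.
- ctrl.sense(): the state, without advancing time (a new reading comes with each control period).
- ctrl.capture(name): name is "scene" or "side" or "wrist"; returns a dict with "pixels" (420x560x3 uint8, blue, green, red), "fx", "fy", "cx", "cy" (pixels), "R" (3x3) and "t" (3): a world point X has camera coordinates R X + t. Camera axes: x right, y down, z forward; pixel columns grow to the right and rows downward; lengths in mm; the calibration is good to about 2 mm. A picture is of the moment at which its call begins. There is no depth.
- ctrl.finish_job(): hands the job in; it is judged then, once.
The state is a dict: "time_s": time; "joints": joint angles; "dq": joint speeds; "tau": joint torques, N m; "eef_pos": TCP position; "ee_rot": TCP orientation; "force": force on the tool from outside, world axes, zero at the start; "wrist_torque": the same for the moment, N m; "grip_width": opening from 0.0 (shut) to 1.0 (fully open); "grip_force": force on a finger pad.
Only numpy, scipy, OpenCV 4.12 (cv2) and the standard library are available. Lean on these libraries where they do the work, as an engineer would, in place of code of your own. Each camera call takes 0.05 s, during which the arm holds its last target. There are 200 camera calls.

TASK

The three trimming chucks on the ware board are drilled for different wheels: find the one whose two holes drop over the two bat pins of this wheel's head, trying them on if need be, and leave it fully home, flat on the head. Leave the other two standing flat on the ware board. Set every chuck down rather than letting it fall or tip, and do not disturb the pots and tools round about.

Things in the scene. Friction and masses are not known exactly. Their poses are not given: they have to be found in the camera images.
- wheel_head: fixed aluminium wheel head, 190 mm diameter, any yaw. Origin: centre of its flat top face, 142 mm above the table, z up. Two brass pins, 9 mm diameter, 14 mm tall, top 4 mm tapered to 4.4 mm, stand 52 mm from the centre: one on its +x, the other 100, 140 or 180 degrees counter-clockwise (from above) of it; which is not told. Flush dark screws fill the two spare holes
- wheel: portable potter's wheel that carries the head, fixed: white housing 300 (its x) x 250 x 100 mm high, grey splash pan of 252 mm diameter round the head with its rim 124 mm above the table. Origin: on the table under the head's centre. It may stand on either side of the bench, the ware board on the other
- ware_board: flat dark wooden ware board, fixed on the table: 250 (its x) x 440 (its y) mm, top face 22 mm above its origin. Origin: centre of its underside. At the start the three chucks stand in a row along its y, about 145 mm apart
- chuck_a: trimming chuck, 0.25 to 0.55 kg: round plywood bat, 136 mm diameter, 12 mm thick, with a solid upright brick-red plug, 58 mm diameter (66 at a small foot fillet), top 82 mm above the underside. Origin: centre of the underside, z up. Two 12.5 mm through holes, 52 mm from the axis: one on its +x, one 100 degrees counter-clockwise (from above) of that. Any yaw, any place in the row
- chuck_b: trimming chuck, 0.25 to 0.55 kg: round plywood bat, 136 mm diameter, 12 mm thick, with a solid upright off-white plug, 58 mm diameter (66 at a small foot fillet), top 82 mm above the underside. Origin: centre of the underside, z up. Two 12.5 mm through holes, 52 mm from the axis: one on its +x, one 140 degrees counter-clockwise (from above) of that. Any yaw, any place in the row
- chuck_c: trimming chuck, 0.25 to 0.55 kg: round plywood bat, 136 mm diameter, 12 mm thick, with a solid upright slate-blue plug, 58 mm diameter (66 at a small foot fillet), top 82 mm above the underside. Origin: centre of the underside, z up. Two 12.5 mm through holes, 52 mm from the axis: one on its +x, one 180 degrees counter-clockwise (from above) of that. Any yaw, any place in the row
- cup_1: bystander: small purple cup, 48 mm diameter, 55 mm tall, on the ware board in the gap between two chucks. Origin: centre of its foot
- cup_2: bystander: small blue cup, same size, on the ware board in another such gap. Origin: centre of its foot
- cup_3: bystander: small ochre cup, same size, on the ware board in another such gap. Origin: centre of its foot
- jug: bystander: tall cream jug, 92 mm diameter, 185 mm tall, handle reaching 78 mm out along its +x, towards the back of the bench. Origin: centre of its foot
- ridged_pot: bystander: ridged green pot, 86 mm diameter, on a 90 mm square tile, 128 mm tall together, towards the back of the bench. Origin: centre of the tile's underside
- mug: bystander: brown mug, 78 mm diameter, 85 mm tall, handle reaching 65 mm out along its +x, towards the back of the bench. Origin: centre of its foot
- wood_rib: bystander: flat wooden rib, 58 x 30 x 6 mm, long side along its x, lying on the ware board near an edge, between two chucks. Origin: centre of its underside
Not all that is in view belongs to the job. Leave any purple or turquoise look-alike of the chuck_b alone.

How it is judged:
By the outcome, as a careful person would: the job done as asked, in the order asked, and still so for the second after the job is handed in, with the robot touching nothing.
It also fails if it takes over 72 s, if anything falls off the work surface, if the arm or the gripper's body presses on something with over 40 N, if the wrist force passes 120 N, or if a joint passes its speed limit or range.

## Working session

There is one attempt and no reset: what is moved stays moved. The work goes in short steps, Python scripts to look and compute and a shell command to move; the robot and the scene stay as the last step left them, time stands still between calls to the robot, and variables do not carry over. Pictures are saved under pics/ and viewed, at most 10 in all, crops included, and the job is handed in when it is done.

```bash
mkdir -p pics; cat > h.py <<'E'
import numpy as np,cv2,pickle
from rig import ctrl
def snap(cam,name):
    c=ctrl.capture(cam); c={k:(np.array(v) if k in('pixels','R','t') else v) for k,v in c.items()}
    pickle.dump(c,open(f'pics/{name}.pkl','wb')); cv2.imwrite(f'pics/{name}.png',c['pixels']); return c
def load(name): return pickle.load(open(f'pics/{name}.pkl','rb'))
def ray(c,u,v,z):
    d=c['R'].T@np.array([(u-c['cx'])/c['fx'],(v-c['cy'])/c['fy'],1]); o=-c['R'].T@c['t']
    return (o+d*(z-o[2])/d[2]).round(1)
def proj(c,X):
    p=c['R']@np.array(X,float)+c['t']; return (np.array([c['fx']*p[0]/p[2]+c['cx'],c['fy']*p[1]/p[2]+c['cy']])).round(1)
E
python3 - <<'E'
from h import *
a=snap('scene','s0');b=snap('side','d0');w=snap('wrist','w0')
for c in(a,b,w): print(-c['R'].T@c['t'],c['fx'])
s=ctrl.sense();print(s)
big=np.vstack([np.hstack([a['pixels'],b['pixels']]),np.hstack([w['pixels'],w['pixels']*0])])
cv2.imwrite('pics/all.png',cv2.resize(big,(800,600),interpolation=cv2.INTER_AREA))
E
```

```text
[1048.56227506 -186.70196521  861.61296388] 424.4882043635493
[-220.49458329  839.03878478  803.51398413] 493.86362891472305
[525.74070761  83.97111586 373.36908999] 304.5917625334152
{'time_s': 0.15, 'joints': array([-2.23396029e-01,  3.13299598e-01,  1.49824236e+00, -2.56725568e-05,
        1.33098041e+00, -2.23429983e-01]), 'dq': array([-2.03470728e-05,  1.00115770e-03, -2.69674109e-03, -1.61143769e-03,
        6.79147132e-04, -2.88633470e-03]), 'tau': array([ 1.79854873e-03, -4.12368500e+01, -2.59796566e+01, -1.57318855e-04,
        3.17765021e-03, -3.62555340e-05]), 'eef_pos': array([5.24831349e+02, 2.21404685e-02, 2.47885330e+02]), 'ee_rot': array([-3.86716690e-04,  7.07092540e-01,  7.07120869e-01, -2.58256172e-04]), 'force': array([ 0.12776014, -0.10267139,  0.28099873]), 'wrist_torque': array([-0.00326127, -0.04217134,  0.01742018]), 'grip_force': 0.0, 'grip_width': 0.9973079977279588}
```

View pics/all.png

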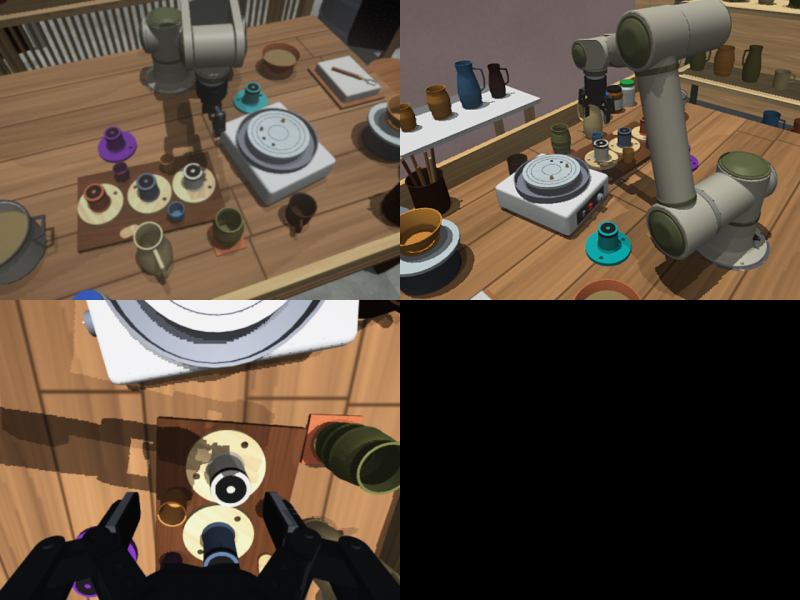

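The overview shows the wheel head at scene px ≈(389,185) and the three board chucks: red ≈(134,270), blue ≈(206,262), white ≈(268,246). The look-alikes are the purple one at ≈(163,203) and the turquoise one at ≈(350,135), both off the board. Next I need close crops of the head's pins and the chuck holes.

```bash
python3 - <<'E'
from h import *
a=load('s0')['pixels'];b=load('d0')['pixels'];w=load('w0')['pixels']
f=lambda i,x,y,ww:cv2.resize(i[y:y+ww*3//4,x:x+ww],(400,300),interpolation=cv2.INTER_CUBIC)
# scene head origin(330,140) w120 ; side head(160,205) w 100 ; scene board two crops
im=np.vstack([np.hstack([f(a,325,140,120),f(b,170,205,100)]),np.hstack([f(a,100,225,133),f(a,200,200,133)])])
cv2.imwrite('pics/c1.png',im)
E
```

```text
(no output)
```

View pics/c1.png

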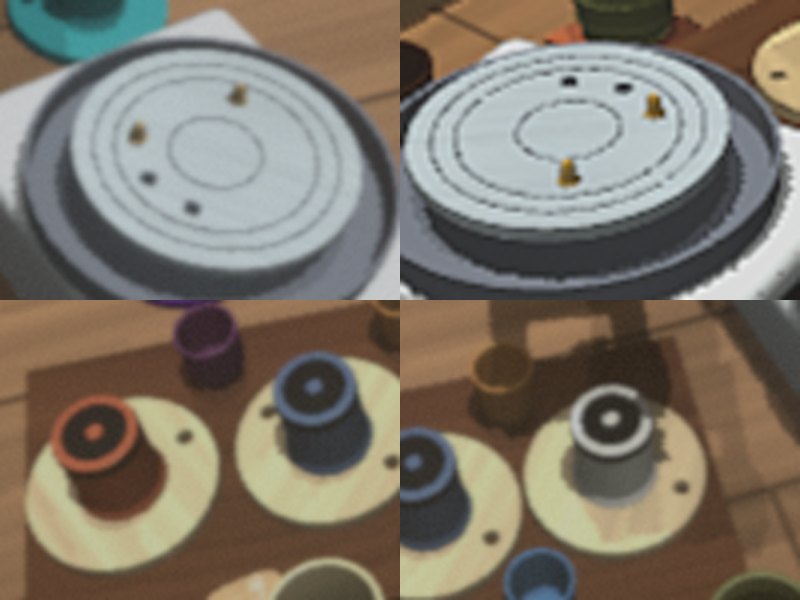

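The crop shows brass pins at scene ≈(396,171) and (366,183), and screws at ≈(369,193) and (383,202). The red chuck's plug top is at ≈(132,269) with one hole visible at ≈(161,271). I'll compute the angles from these.

```bash
python3 - <<'E'
from h import *
a=load('s0');b=load('d0')
for n,c,P in(('scene',a,[(396.4,170.9),(366.4,182.6),(369.4,193.4),(382.6,202.4)]),('side',b,[(233.7,234),(211.8,251),(212.3,225.3),(225.8,227)])):
    Q=[ray(c,*p,142) for p in P]; print(n,*Q)
S=np.array([ray(a,*p,142)[:2] for p in [(396.4,170.9),(366.4,182.6),(369.4,193.4),(382.6,202.4)]])
from scipy.optimize import least_squares
g=np.radians([0,100,140,180])
r=least_squares(lambda q:(q[:2]+52*np.c_[np.cos(g+q[2]),np.sin(g+q[2])]-S).ravel(),[*S.mean(0),0]);print('head',r.x,np.degrees(r.x[2]),r.fun.round(1))
print('a',ray(a,131.6,268.9,104),'hole',ray(a,161.5,270.6,34))
print('b',ray(a,200+212/3.008,200+119/3.008,104),'c',ray(a,100+314/3.008,225+86/3.008,104))
print('purplecup',ray(a,100+207/3,225+30/3,77),'jug',ray(a,150*1.4,240*1.4,185),ray(a,450//3+0+0,(0),0))
for p in [(160,225),(80,178),(218,212),(82,250),(222,222)]: print('rib?/corner',p,ray(a,p[0]*1.4,p[1]*1.4,22))
E
```

```text
scene [506.7 250.8 142. ] [517.  171.8 142. ] [547.4 164.9 142. ] [579.  181.1 142. ]
side [503.4 176.  142. ] [493.7 255.7 142. ] [571.2 182.  142. ] [539.9 166.6 142. ]
head [543.2205792  215.90885938   2.38270947] 136.5191963111755 [-1.2  0.9 -2.5  0.7  1.7 -0.7  2.  -1. ]
a [ 548.6 -357.3  104. ] hole [ 527.7 -310.4   34. ]
b [569.8 -68.7 104. ] c [ 559.7 -209.2  104. ]
purplecup [ 470.  -275.2   77. ] jug [ 769.1 -229.7  185. ] [-762.9 -180.5    0. ]
rib?/corner (160, 225) [ 666.8 -202.8   22. ]
rib?/corner (80, 178) [ 427.2 -413.9   22. ]
rib?/corner (218, 212) [681.1 -27.8  22. ]
rib?/corner (82, 250) [ 670.5 -426.6   22. ]
rib?/corner (222, 222) [714.8 -27.4  22. ]
```

Both cameras agree: the pins are 100° apart, with the head's +x at about 136°. That means chuck_a, the red one on the board at ≈(549,-357), and not the off-board purple or turquoise look-alikes. I'll move above it for a close check.

```bash
python3 -m jog '[{"delta_pos":[24,-357,0],"angular":[0,0,0],"fingers":1},{"delta_pos":[24,-357,0],"angular":[0,0,0],"fingers":1},{"delta_pos":[24,-357,0],"angular":[0,0,0],"fingers":1},{"delta_pos":[24,-357,0],"angular":[0,0,0],"fingers":1},{"delta_pos":[24,-357,0],"angular":[0,0,0],"fingers":1},{"delta_pos":[24,-357,-30],"angular":[0,0,0],"fingers":1},{"delta_pos":[24,-357,-30],"angular":[0,0,0],"fingers":1},{"delta_pos":[24,-357,-30],"angular":[0,0,0],"fingers":1},{"delta_pos":[24,-357,-30],"angular":[0,0,0],"fingers":1},{"delta_pos":[24,-357,-30],"angular":[0,0,0],"fingers":1}]'
python3 - <<'E'
from h import *
c=snap('wrist','w1');cv2.imwrite('pics/w1b.png',cv2.resize(c['pixels'],(800,600),interpolation=cv2.INTER_CUBIC))
print(ctrl.sense()['eef_pos'])
E
```

```text
time_s: 1.4
eef_pos: [549.4, -356.2, 219.3]
ee_rot: [0.001, 0.707, 0.708, 0.0]
force: [-0.0, 0.8, 0.5]
grip_width: 1.003
grip_force: 0.0
[ 549.31274276 -356.33895029  219.06082349]
```

View pics/w1b.png

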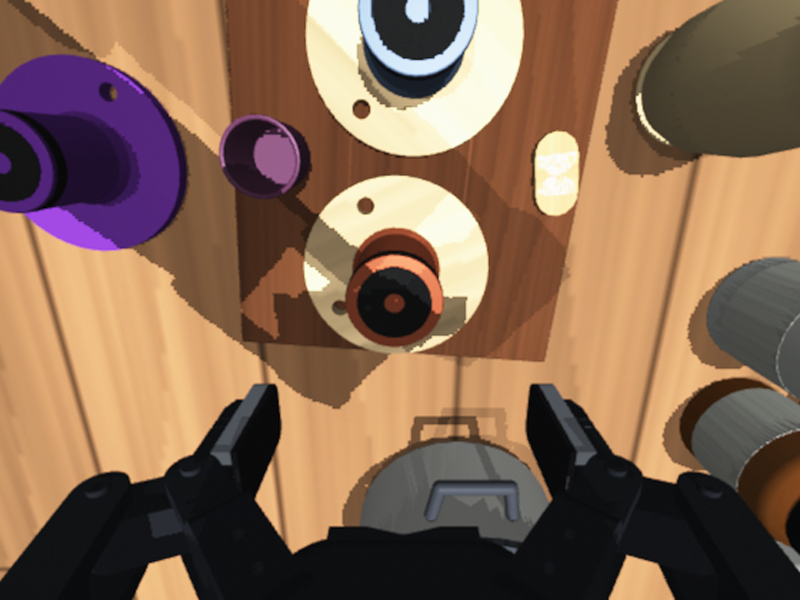

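The wrist view shows the red plug top at (395,302), with holes at (365,206) and (340,307). Clearance for the fingers on either side looks free.

```bash
python3 - <<'E'
from h import *
c=load('w1');k=560/800
p=ray(c,395*k,302*k,104);print('plug',p)
for h in((365,206),(340,307)):
    q=ray(c,h[0]*k,h[1]*k,34);d=q-p;print(q,np.hypot(*d[:2]),np.degrees(np.arctan2(d[1],d[0])))
bc=[ray(c,u*k,v*k,34) for u,v in((304,265),(489,265),(395,176))];print('bat edge',bc)
print('cup',ray(c,261*k,155*k,77),'pot',ray(c,455*k,470*k,0))
E
```

```text
plug [ 545.8 -359.   104. ]
[ 523.8 -312.3   34. ] 51.62257258215634 115.22475320574509
[ 502.7 -388.3   34. ] 52.11621628629613 -145.7915707514424
bat edge [array([ 477.7, -355.3,   34. ]), array([ 614.1, -355.2,   34. ]), array([ 545.1, -291.9,   34. ])]
cup [ 467.5 -277.4   77. ] pot [ 601.6 -570.4    0. ]
```

```bash
python3 -m jog '[{"delta_pos":[-3.5,-3,-60],"angular":[0,0,0],"fingers":1},{"delta_pos":[-3.5,-3,-110],"angular":[0,0,0],"fingers":1},{"delta_pos":[-3.5,-3,-141],"angular":[0,0,0],"fingers":1},{"delta_pos":[-3.5,-3,-141],"angular":[0,0,0],"fingers":1},{"delta_pos":[-3.5,-3,-141],"angular":[0,0,0],"fingers":0.5},{"delta_pos":[-3.5,-3,-141],"angular":[0,0,0],"fingers":0.5},{"delta_pos":[-3.5,-3,-141],"angular":[0,0,0],"fingers":0.5},{"delta_pos":[-3.5,-3,-141],"angular":[0,0,0],"fingers":0.5},{"delta_pos":[-3.5,-3,-141],"angular":[0,0,0],"fingers":0.5},{"delta_pos":[-3.5,-3,-141],"angular":[0,0,0],"fingers":0.5}]' 70
```

```text
time_s: 2.7
eef_pos: [546.2, -360.7, 79.8]
ee_rot: [0.002, 0.707, 0.707, -0.0]
force: [0.3, -0.0, 6.1]
grip_width: 0.668
grip_force: 75.2
```

```bash
python3 -m jog '[{"delta_pos":[0,0,10],"angular":[0,0,0],"fingers":0.5},{"delta_pos":[0,0,40],"angular":[0,0,0],"fingers":0.5},{"delta_pos":[0,0,90],"angular":[0,0,0],"fingers":0.5},{"delta_pos":[0,0,140],"angular":[0,0,0],"fingers":0.5},{"delta_pos":[0,0,180],"angular":[0,0,0],"fingers":0.5},{"delta_pos":[0,0,185],"angular":[0,0,0],"fingers":0.5},{"delta_pos":[0,0,185],"angular":[0,0,0],"fingers":0.5}]'
python3 -m jog '[{"delta_pos":[0,40,5],"angular":[0,0,0.1],"fingers":0.5},{"delta_pos":[0,90,10],"angular":[0,0,0.2],"fingers":0.5},{"delta_pos":[0,145,15],"angular":[0,0,0.3],"fingers":0.5},{"delta_pos":[0,200,15],"angular":[0,0,0.38],"fingers":0.5},{"delta_pos":[0,255,15],"angular":[0,0,0.38],"fingers":0.5},{"delta_pos":[0,310,15],"angular":[0,0,0.38],"fingers":0.5},{"delta_pos":[0,360,15],"angular":[0,0,0.38],"fingers":0.5},{"delta_pos":[0,410,15],"angular":[0,0,0.38],"fingers":0.5},{"delta_pos":[0,450,15],"angular":[0,0,0.38],"fingers":0.5},{"delta_pos":[0,460,15],"angular":[0,0,0.38],"fingers":0.5}]'
python3 -m jog '[{"delta_pos":[0,0,0],"angular":[0,0,0],"fingers":0.5},{"delta_pos":[0,0,0],"angular":[0,0,0],"fingers":0.5}]'
python3 - <<'E'
from h import *
c=snap('wrist','w2');a=snap('scene','s2');cv2.imwrite('pics/w2b.png',cv2.resize(c['pixels'],(800,600),interpolation=cv2.INTER_CUBIC))
s=ctrl.sense();print(s['eef_pos'],s['ee_rot'],s['joints'])
E
```

```text
time_s: 3.58
eef_pos: [545.2, -359.7, 260.7]
ee_rot: [-0.001, 0.707, 0.707, -0.0]
force: [-0.4, -0.0, -5.1]
grip_width: 0.663
grip_force: 75.7
time_s: 4.82
eef_pos: [544.6, 102.1, 275.1]
ee_rot: [-0.002, 0.56, 0.829, -0.001]
force: [0.7, -0.5, -4.5]
grip_width: 0.668
grip_force: 76.1
time_s: 5.08
eef_pos: [545.5, 98.8, 276.6]
ee_rot: [-0.0, 0.561, 0.828, -0.0]
force: [0.5, -0.4, -3.7]
grip_width: 0.665
grip_force: 76.1
[545.57840259  98.92126381 277.00818962] [-1.62994033e-04  5.61464713e-01  8.27500643e-01 -1.90822993e-04] [-3.18866475e-02  3.60304258e-01  1.35725525e+00 -1.49745013e-04
  1.42451270e+00 -4.10351502e-01]
```

View pics/w2b.png

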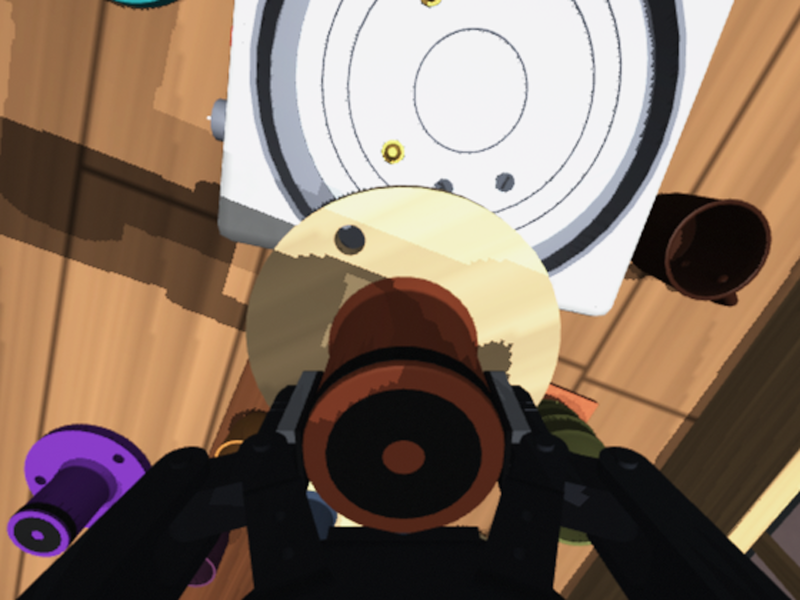

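The wrist view shows pin 2 at (392,151), pin 1 at the top edge near (431,0), the inner ring centred at (470,90) and the screws at (505,182) and (445,186). The held chuck has a hole at (350,240) and its plug top at (404,457).

```bash
python3 - <<'E'
from h import *
from scipy.optimize import least_squares
c=load('w2');k=.7
R=lambda u,v,z: ray(c,u*k,v*k,z)[:2]
C=R(470,90,142)
P2=R(392,151,155);P1=R(431,-2,155);s3=R(445,187,142);s4=R(505,182,142)
print('ring',C,P1,P2,s3,s4)
S=np.array([P1,P2,s3,s4]);g=np.radians([0,100,140,180]);w=np.array([.4,1,.6,1])[:,None]
r=least_squares(lambda q:np.r_[(w*(q[:2]+52*np.c_[np.cos(g+q[2]),np.sin(g+q[2])]-S)).ravel(),q[:2]-C],[*C,2.4])
print('head',r.x[:2],np.degrees(r.x[2]),r.fun.round(1))
p=R(404,457,301);h=R(350,240,231);d=h-p
print('chuck',p,h,np.hypot(*d),np.degrees(np.arctan2(d[1],d[0])))
E
```

```text
ring [538.3 217. ] [502.6 245. ] [510.5 172.3] [546.1 164.9] [577.3 180.4]
head [538.70049496 215.95932167] 137.6110224824399 [-0.9  2.4  0.3 -0.3 -0.3 -0.3 -0.2  0.5  0.4 -1. ]
chuck [546.   99.9] [508.6 136.2] 52.11957405812136 135.85509739626673
```

```bash
python3 -m jog '[{"delta_pos":[-3,40,0],"angular":[0,0,0.02],"fingers":0.5},{"delta_pos":[-7,80,0],"angular":[0,0,0.02],"fingers":0.5},{"delta_pos":[-7,110,-15],"angular":[0,0,0.02],"fingers":0.5},{"delta_pos":[-7,116.5,-35],"angular":[0,0,0.02],"fingers":0.5},{"delta_pos":[-7,116.5,-52],"angular":[0,0,0.02],"fingers":0.5},{"delta_pos":[-7,116.5,-54],"angular":[0,0,0.02],"fingers":0.5},{"delta_pos":[-7,116.5,-54],"angular":[0,0,0.02],"fingers":0.5},{"delta_pos":[-7,116.5,-54],"angular":[0,0,0.02],"fingers":0.5}]'
python3 - <<'E'
from h import *
c=snap('wrist','w3');a=snap('scene','s3')['pixels'];b=snap('side','d3')['pixels']
f=lambda i,x,y,w:cv2.resize(i[y:y+w*3//4,x:x+w],(400,300),interpolation=cv2.INTER_CUBIC)
cv2.imwrite('pics/c3.png',np.vstack([np.hstack([f(c['pixels'],0,0,560),f(c['pixels'],180,100,220)]),np.hstack([f(a,325,115,120),f(b,160,185,120)])]))
print(ctrl.sense()['eef_pos'])
E
```

```text
time_s: 6.18
eef_pos: [538.9, 216.2, 224.2]
ee_rot: [0.001, 0.553, 0.833, 0.001]
force: [-0.0, 0.1, -3.4]
grip_width: 0.663
grip_force: 76.2
[538.64709183 216.40260663 223.75887723]
```

View pics/c3.png

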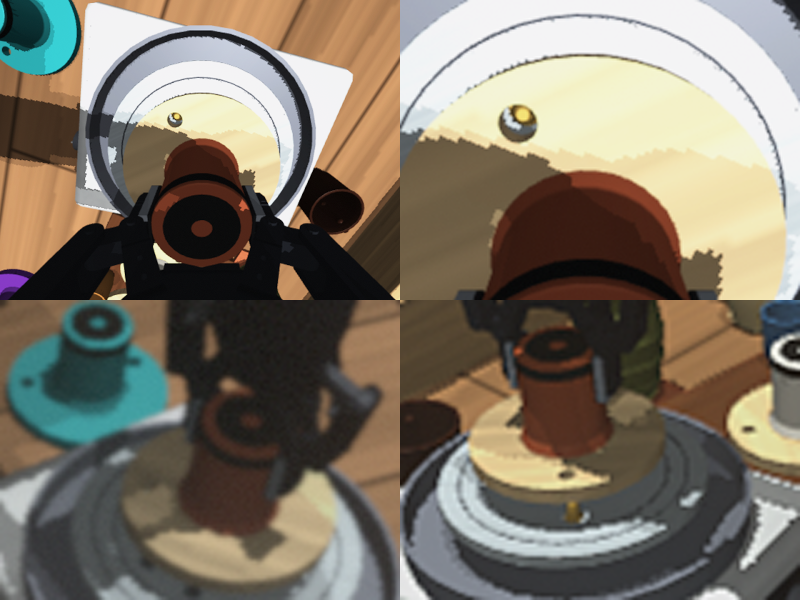

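Through the hole, pin 1's tip shows at crop (525,115) against the hole centre at (518,122). The side view agrees roughly. I'll convert that to mm.

```bash
python3 - <<'E'
from h import *
c=load('w3');o=lambda u,v:(u/1.818+180,v/1.818+100)
zt=223.76-57.8
h=ray(c,*o(118,122),zt+12);p=ray(c,*o(125,115),156)
print('hole',h,'pin',p,'diff',p-h)
for e,z in (((118,104),zt+12),((118,140),zt+12),((100,122),zt+12),((137,122),zt+12)): print(ray(c,*o(*e),z)-h)
P=ray(c,202*1.4,229*1.4,zt+82);d=h-P;print('plug',P,np.hypot(*d[:2]),np.degrees(np.arctan2(d[1],d[0])))
b=load('d3');q=lambda u,v:(160+u/3.3333,185+v/3.3333)
hs=ray(b,*q(167,175),zt+12);ps=ray(b,*q(173,203),156);print('side hole',hs,'pin tip',ps,'diff',ps-hs)
s=[proj(b,[500.3,251,z]) for z in(142,156)];print(s,[(x-[160,185])*3.3333 for x in s])
# head circle centre in wrist via ellipse: predicted outlines
for C in((538.7,216),(541,216)):
  print([((proj(c,[C[0]+95*np.cos(t),C[1]+95*np.sin(t),142])-[180,100])*1.818).round(0) for t in np.radians([60,90,120,150])])
E
```

```text
hole [501.1 253.2 178. ] pin [501.7 251.3 156. ] diff [  0.6  -1.9 -22. ]
[-2.   5.3  0. ]
[ 2.  -5.4  0. ]
[-5.2 -2.2  0. ]
[5.4 2.3 0. ]
plug [539.7 216.6 248. ] 53.193232652283896 136.52346479165186
side hole [495.3 254.9 178. ] pin tip [492.7 254.6 156. ] diff [ -2.6  -0.3 -22. ]
[array([211.3, 249. ]), array([210.8, 243.9])] [array([170.99829, 213.3312 ]), array([169.33164, 196.33137])]
[array([387.,  80.]), array([287.,  -7.]), array([149., -28.]), array([23., 28.])]
[array([393.,  82.]), array([293.,  -4.]), array([155., -25.]), array([29., 30.])]
```

```bash
python3 -m jog '[{"delta_pos":[0,-1.5,-3],"angular":[0,0,0],"fingers":0.5},{"delta_pos":[0,-1.5,-6],"angular":[0,0,0],"fingers":0.5},{"delta_pos":[0,-1.5,-9],"angular":[0,0,0],"fingers":0.5},{"delta_pos":[0,-1.5,-11],"angular":[0,0,0],"fingers":0.5},{"delta_pos":[0,-1.5,-13],"angular":[0,0,0],"fingers":0.5},{"delta_pos":[0,-1.5,-14],"angular":[0,0,0],"fingers":0.5},{"delta_pos":[0,-1.5,-15],"angular":[0,0,0],"fingers":0.5},{"delta_pos":[0,-1.5,-15],"angular":[0,0,0],"fingers":0.5}]'
python3 -c "
from rig import ctrl;s=ctrl.sense();print(s['force'],s['wrist_torque'],s['eef_pos'])"
```

```text
time_s: 7.32
eef_pos: [538.5, 215.0, 208.3]
ee_rot: [-0.0, 0.553, 0.833, -0.0]
force: [0.4, -0.6, -3.8]
grip_width: 0.668
grip_force: 76.2
[ 0.35470967 -0.56813036 -3.79576088] [ 0.00253453 -0.0009507   0.0129874 ] [538.49375329 214.983915   208.27033637]
```

```bash
python3 -m jog '[{"delta_pos":[0,0,-1],"angular":[0,0,0],"fingers":0.5},{"delta_pos":[0,0,-2],"angular":[0,0,0],"fingers":0.5},{"delta_pos":[0,0,-3],"angular":[0,0,0],"fingers":0.5},{"delta_pos":[0,0,-4],"angular":[0,0,0],"fingers":0.5},{"delta_pos":[0,0,-5],"angular":[0,0,0],"fingers":0.5},{"delta_pos":[0,0,-6],"angular":[0,0,0],"fingers":0.5},{"delta_pos":[0,0,-6],"angular":[0,0,0],"fingers":0.5}]'
python3 -c "
from rig import ctrl;s=ctrl.sense();print(s['force'],s['wrist_torque'],s['eef_pos'])"
```

```text
time_s: 8.2
eef_pos: [538.5, 215.0, 202.2]
ee_rot: [-0.0, 0.553, 0.833, -0.0]
force: [0.1, -0.2, -4.3]
grip_width: 0.66
grip_force: 76.2
[ 0.05208743 -0.23319531 -4.31290121] [-0.03620983  0.04431747 -0.05222297] [538.49169084 214.97568385 202.20861441]
```

```bash
python3 -m jog '[{"delta_pos":[0,0,-0.5],"angular":[0,0,0],"fingers":0.5},{"delta_pos":[0,0,-1],"angular":[0,0,0],"fingers":0.5},{"delta_pos":[0,0,-1.5],"angular":[0,0,0],"fingers":0.5},{"delta_pos":[0,0,-2],"angular":[0,0,0],"fingers":0.5},{"delta_pos":[0,0,-2.5],"angular":[0,0,0],"fingers":0.5},{"delta_pos":[0,0,-2.5],"angular":[0,0,0],"fingers":0.5}]'
```

```text
time_s: 8.95
eef_pos: [538.5, 215.0, 200.0]
ee_rot: [0.0, 0.553, 0.833, 0.0]
force: [-0.9, -0.5, -1.6]
grip_width: 0.662
grip_force: 76.3
```

```bash
python3 -m jog '[{"delta_pos":[0,0,-0.3],"angular":[0,0,0],"fingers":0.5},{"delta_pos":[0,0,-0.6],"angular":[0,0,0],"fingers":0.5},{"delta_pos":[0,0,-0.6],"angular":[0,0,0],"fingers":0.5}]'
python3 - <<'E'
from h import *
s=ctrl.sense();print(s['force'],s['wrist_torque'],s['eef_pos'])
b=snap('side','d4')['pixels'];a=snap('scene','s4')['pixels'];w=snap('wrist','w4')['pixels']
f=lambda i,x,y,w:cv2.resize(i[y:y+w*3//4,x:x+w],(400,300),interpolation=cv2.INTER_CUBIC)
cv2.imwrite('pics/c4.png',np.vstack([np.hstack([f(w,180,100,220),f(w,0,0,560)]),np.hstack([f(a,325,115,120),f(b,160,185,120)])]))
E
```

```text
time_s: 9.32
eef_pos: [538.5, 215.1, 199.9]
ee_rot: [0.0, 0.552, 0.834, 0.0]
force: [-5.5, -0.5, 6.5]
grip_width: 0.667
grip_force: 77.1
[-5.47306436 -0.45404854  6.47379967] [-0.05688312  0.44948043  0.0438965 ] [538.53931921 215.07684244 199.87820075]
```

View pics/c4.png

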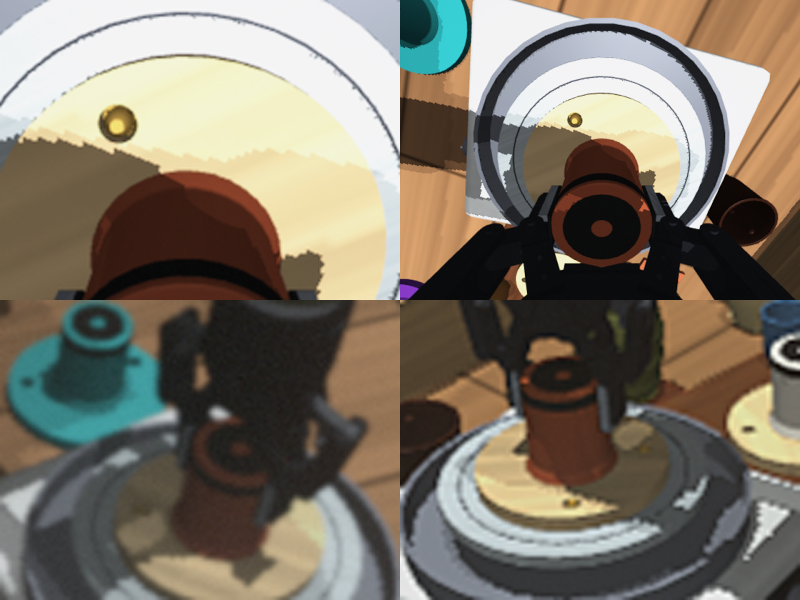

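Pin 1 fills its hole at crop (118,123), and in the side view both pins show in their holes, at (571,502) and (645,447). The bat lies flat at z≈142. I'll release and retract.

```bash
python3 -m jog '[{"delta_pos":[0,0,0.3],"angular":[0,0,0],"fingers":0.7},{"delta_pos":[0,0,0.3],"angular":[0,0,0],"fingers":0.8},{"delta_pos":[0,0,0.3],"angular":[0,0,0],"fingers":1},{"delta_pos":[0,0,0.3],"angular":[0,0,0],"fingers":1},{"delta_pos":[0,0,0.3],"angular":[0,0,0],"fingers":1},{"delta_pos":[0,0,0.3],"angular":[0,0,0],"fingers":1}]'
python3 -m jog '[{"delta_pos":[0,0,15],"angular":[0,0,0],"fingers":1},{"delta_pos":[0,0,40],"angular":[0,0,0],"fingers":1},{"delta_pos":[0,0,70],"angular":[0,0,0],"fingers":1},{"delta_pos":[0,0,100],"angular":[0,0,0],"fingers":1},{"delta_pos":[0,0,100],"angular":[0,0,0],"fingers":1},{"delta_pos":[0,0,100],"angular":[0,0,0],"fingers":1}]'
python3 - <<'E'
from h import *
b=snap('side','d5')['pixels'];a=snap('scene','s5')['pixels'];w=snap('wrist','w5')['pixels']
f=lambda i,x,y,w:cv2.resize(i[y:y+w*3//4,x:x+w],(400,300),interpolation=cv2.INTER_CUBIC)
cv2.imwrite('pics/c5.png',np.vstack([np.hstack([f(w,0,0,560),f(a,0,0,560)]),np.hstack([f(a,325,115,120),f(b,160,185,120)])]))
E
```

```text
time_s: 10.22
eef_pos: [538.5, 215.0, 199.5]
ee_rot: [-0.0, 0.553, 0.834, 0.0]
force: [0.2, -0.2, 0.1]
grip_width: 1.001
grip_force: 0.0
time_s: 10.98
eef_pos: [538.3, 214.9, 299.3]
ee_rot: [-0.0, 0.553, 0.833, -0.0]
force: [0.0, 0.2, 0.1]
grip_width: 1.0
grip_force: 0.0
```

View pics/c5.png

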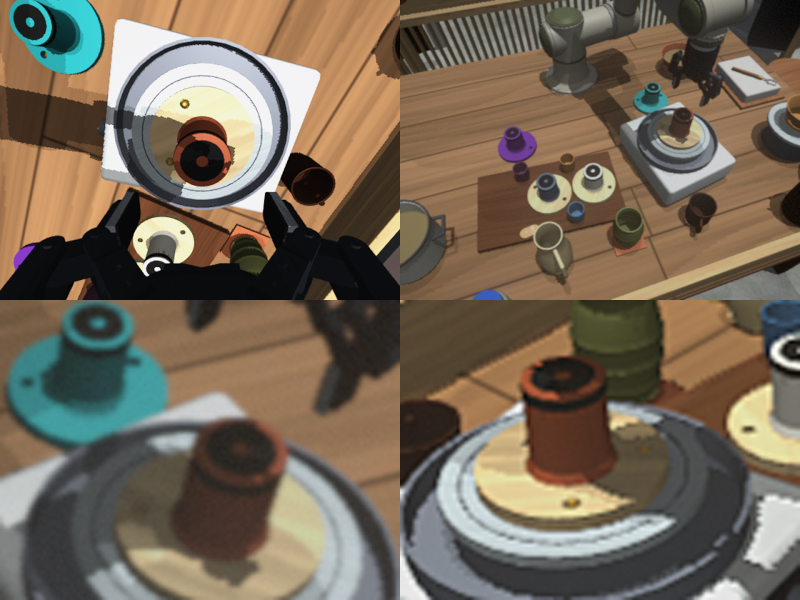

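The red chuck sits flat on the head with both pins showing, at side crop (571,503) and (643,448). The blue and white chucks, the cups and the pots are undisturbed, so I'm handing in.

```bash
python3 -c "
from rig import ctrl;print(ctrl.finish_job())"
```

```text
the job is handed in; nothing more can be done
None
```

Chuck_a (the red one) fits this wheel: its holes match the two pins, 100° apart, and it is fully home and flat on the head; the other two chucks were left untouched on the ware board, and the job is handed in.

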